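Press the lever to hold open a shielded box's heavy flap

TASK

Open the yellow shielded box hands-off: first push the black stud of its sliding catch all the way outward, off the red flap, then press the yellow pad at the long end of the lever down as far as it goes, so that the short end raises the heavy flap. Finish while still holding the pad down and the flap open. Do not touch the red flap itself, do not lift the lever out of its yoke, and leave the small bottle, the beaker and the blue cap standing where they are.

Things in the scene. Friction and masses are not known exactly. Their poses are not given: they have to be found in the camera images.
- unit: Device fixed to the worktop: grey base, dark yoke, low yellow box (76 mm high), catch pedestal. Origin: on the worktop under the lever's pin. x axis along the lever from its long end (pad at x = -163 mm) to the box (x = 110 to 276 mm, 140 mm wide); y axis to the catch's side; z up. x points roughly to the robot's right (yaw about -1.57); place and yaw vary.
- lever: Loose steel lever, bar 292 x 20 x 12 mm, its brass pin lying in the yoke's open slots. Origin: on the pin's axis, 85 mm above the worktop; axes as the unit's at rest (bar then slopes 0.30 rad, long end up). Long arm 175 mm; short arm 90 mm, a heavy roller under the flap's lip, resting on a post. Pressing takes 8 to 15 N at the pad, more once the bar meets the rubber stop.
- lever_pad (a point): Centre of the top face of the yellow pad, 56 x 56 mm, on the long end. At rest about 150 mm above the worktop. It swings on an arc about the pin: fully pressed, the bar on its rubber stop, it is about 50 mm above the worktop, 9 mm farther from the pin than at rest, and slopes 0.28 rad the other way (higher toward the pin), so fingertips coming straight down stop at about 56 mm.
- flap (a joint): Hinge of the red steel flap (210 x 144 x 14 mm, 2.4 to 3.6 kg) at the back of the box, in rad: 0 shut, growing as the lip rises. Blocked at about 0.015 while the catch is over its corner; about 0.25 when the lever is fully pressed. It falls shut when the lever is released.
- flap_lip (a point): Middle of the upper front edge of the red flap, the edge that overhangs the box toward the lever; 90 mm above the worktop when shut. The flap reaches 72 mm to each side of it.
- catch (a joint): Slide of the steel catch, in m: 0 with its tongue 16 mm over the flap's corner; it slides along the unit's +y axis (away from the flap) to its end at 0.030 and stays where it is left. Clear of the flap from 0.017 on; friction about 2 N. It may start up to 0.006.
- catch_stud (a point): Centre of the top of the black upright stud on the catch, 145 mm above the worktop; 14 to 17 mm in diameter, free of the guide rails (105 mm high) above 105 mm. At joint value 0 it lies at x = 75 mm, y = 84 mm in the unit's frame; it moves with the catch. The flap beside it (y < 72 mm) has its top 90 mm above the worktop, fittings to 95 mm.
- bottle: White bottle with a red cap, 44 mm in diameter, 88 mm high, standing beside the lever. Origin: centre of its underside.
- beaker: Clear beaker, 60 mm in diameter, 70 mm high, standing beside the lever on the other side. Origin: centre of its underside.
- cap: Blue screw cap, 47 mm in diameter, 26 mm high, lying beyond the lever on the catch's side. Origin: centre of its underside.
Not all that is in view belongs to the job. What is shaped like the beaker but green or purple is not meant. Of the things that look like the cap, the smaller one is meant.

How it is judged:
By the outcome, as a careful person would: the job done as asked, in the order asked, and still so for the second after the job is handed in, while the arm keeps its last pose, push and grip.
It also fails if it takes over 38 s, if anything falls off the work surface, if the arm or the gripper's body presses on something with over 40 N, if the wrist force passes 120 N, or if a joint passes its speed limit or range.

ROBOT

A 6-joint arm with a two-finger parallel gripper is mounted at the origin on a cart in front of the work surface, level with it; the furniture and walls round the work are solid. World frame = base frame: x ahead of the robot, y to its left, z up, the work surface at z = 0. Lengths are in mm, angles in rad, forces in N, time in s.
With the tool pointing down it reaches from about 350 to 950 mm from the base axis. Payload 17.4 kg.
Tool frame: the origin (TCP) lies midway between the tips of the shut fingers; the grasp point (between the pads) lies 19 mm behind it; z points along the fingers, y is the line along which they close (so a half turn about z gives the same grasp; the last joint's range is limited). The gripper opens to 93 mm and grips with 3 to 60 N. Pads are 15 mm wide; open, the fingers measure 128 mm over their backs; the gripper's body (75 mm by 188 mm) begins 65 mm behind the grasp point.
Start: joints at [1.27, 0.116, 1.442, -0, 1.584, -0.038], TCP at [175.363, 651.828, 218.646] pointing down, gripper open.
Joint ranges: [-2.83, 2.83], [-0.83, 2.19], [0.07, 2.5], [-1.14, 4.28], [0.01, 3], [-2.97, 2.97]. Speed limits (rad/s): [1.89, 1.89, 2.22, 3.14, 3.14, 3.14].

INTERFACE

Orientations are given as [roll, pitch, yaw] about the fixed x, y, z axes, in that order (R = Rz(yaw) Ry(pitch) Rx(roll)).
In Python, from station import r, snapshot, regions_of, landmark_of gives the robot as it stands. The module is installed in compiled form; this text tells all that it offers.
- The arm moves only by the shell command python3 -m jog 'ROWS'. ROWS is JSON, a list of rows, each an object of numbers: "dx", "dy", "dz": the shift along the world's x, y, z in m; "rx", "ry", "rz": the turn, a rotation vector about the world's x, y, z in degrees; "gripper": the opening, from 0 (shut) to 1 (fully open). A call has 1 to 10 rows; each row is the pose to reach, as a shift and turn from the pose commanded when the call began; what a row does not reach only later rows make up. A row lasts 1/12 s, in which the tool goes at most 41.7 mm and 7.16 degrees, less where a joint would pass 70% of its speed; a pose out of reach is approached as far as the arm can. A call with a gripper value outside its range is refused whole. The fingers move at their own pace and stop on an object; the grip force is fixed at half the most. Time passes only in rows, so rows that repeat a pose let the fingers close. It gives the time, the measured TCP pose, the force, the opening and the grip force at its end, in the units of the state.
- r.get_state(): the state, without advancing time (a new reading comes with each control period).
- snapshot(name): name is "scene" or "top"; returns a dict with "color" (400x640x3 uint8, red, green, blue), "intrinsics" (3x3 intrinsics, pixels), "rvec" (rotation vector, rad) and "tvec" (3), from world to camera coordinates, as OpenCV has them. Camera axes: x right, y down, z forward; pixel columns grow to the right and rows downward; lengths in mm; the calibration is good to about 2 mm. A picture is of the moment at which its call begins. There is no depth.
- r.finish_job(): hands the job in; it is judged then, once.
Trained networks look in the newest picture that a camera, given by its name, has taken for a name from the list of things; names that differ only in an ending like _2 or _b are one class to them, and where a whole thing is asked for, a point or a joint stands for the part that bears it (a point fixed in the world has none). Each returns a list of dicts, best first, with "p" (0 to 1); they miss things now and then, are a little off and sometimes report something else, mostly with a low value. They report only what shows in the picture. A call takes as long as a camera call. They do not tell look-alikes from the thing itself.
- regions_of(label, camera): "mask" (400x640 bool, what is visible of it) and "extent" ([left, top, right, bottom] in pixels, round what is visible of it).
- landmark_of(label, camera): "position" ([row, column] in pixels: a listed point, or the origin of a listed thing).
The state is a dict: "t": time; "joint_positions": joint angles; "joint_velocities": joint speeds; "effort": joint torques, N m; "eef_pos": TCP position; "orientation": TCP orientation; "wrist_force": force on the tool from outside, world axes, zero at the start; "moment": the same for the moment, N m; "opening": finger opening in mm; "gripper_force": force on a finger pad.
Only numpy, scipy, OpenCV 4.12 (cv2) and the standard library are available. Lean on these libraries where they do the work, as an engineer would, in place of code of your own. Each camera call takes 0.05 s, during which the arm holds its last target. There are 200 camera calls.

## Working session

There is one attempt and no reset: what is moved stays moved. The work goes in short steps, Python scripts to look and compute and a shell command to move; the robot and the scene stay as the last step left them, time stands still between calls to the robot, and variables do not carry over. Pictures are saved under pics/ and viewed, at most 10 in all, crops included, and the job is handed in when it is done.

```bash
mkdir -p pics
cat > h.py <<'E'
import numpy as np, cv2
from station import r, snapshot, regions_of, landmark_of
def cam(s):
    R=cv2.Rodrigues(np.array(s["rvec"],float))[0]; return np.array(s["intrinsics"],float),R,np.array(s["tvec"],float).ravel()
def on_plane(s,rc,z):
    K,R,t=cam(s); d=R.T@np.linalg.inv(K)@np.array([rc[1],rc[0],1.]); c=-R.T@t
    return c+d*(z-c[2])/d[2]
def proj(s,P):
    K,R,t=cam(s); p=K@(R@np.array(P,float)+t); return (p[1]/p[2],p[0]/p[2])
E
python3 - <<'E'
from h import *
Z=dict(lever_pad=150,catch_stud=145,flap_lip=90,lever=85,unit=0,bottle=0,beaker=0,cap=0)
for c in("top","scene"):
    s=snapshot(c); cv2.imwrite(f"pics/{c}0.png",s["color"][:,:,::-1])
    for k,z in Z.items():
        for d in landmark_of(k,c)[:3]: print(c,k,round(d["p"],2),np.round(d["position"]),np.round(on_plane(s,d["position"],z)))
st=r.get_state(); print(st["t"],st["eef_pos"],st["orientation"],st["wrist_force"])
E
```

```text
top catch_stud 0.51 [168. 343.] [644. -32. 145.]
top flap_lip 0.96 [216. 335.] [557. -14.  90.]
top lever 0.7 [217. 306.] [557.  46.  85.]
top unit 0.76 [223. 307.] [561.  47.   0.]
top bottle 0.66 [173. 278.] [681. 111.   0.]
top beaker 0.98 [300. 337.] [385. -14.   0.]
top beaker 0.75 [301. 265.] [387. 146.   0.]
top beaker 0.65 [271. 300.] [451.  67.   0.]
top cap 0.71 [150. 377.] [ 728. -124.    0.]
top cap 0.66 [151. 315.] [733.  22.   0.]
scene lever_pad 0.66 [177. 262.] [558. 207. 150.]
scene catch_stud 0.56 [190. 362.] [637. -32. 145.]
scene flap_lip 0.83 [222. 335.] [556.  -4.  90.]
scene lever 0.82 [218. 319.] [556.  41.  85.]
scene unit 0.88 [242. 318.] [560.  48.   0.]
scene bottle 0.58 [210. 324.] [686. 102.   0.]
scene beaker 0.98 [268. 296.] [454.  47.   0.]
scene beaker 0.71 [273. 248.] [381. 136.   0.]
scene beaker 0.61 [294. 306.] [394. -17.   0.]
scene cap 0.59 [227. 406.] [ 732. -125.    0.]
scene cap 0.49 [209. 358.] [740.  22.   0.]
0.9 [175.36270351 651.80993973 218.62964718] [-3.14154005e+00 -3.26897669e-05  2.87876212e+00] [ 0.34942287 -0.78198847 -0.26594421]
```

View pics/top0.png

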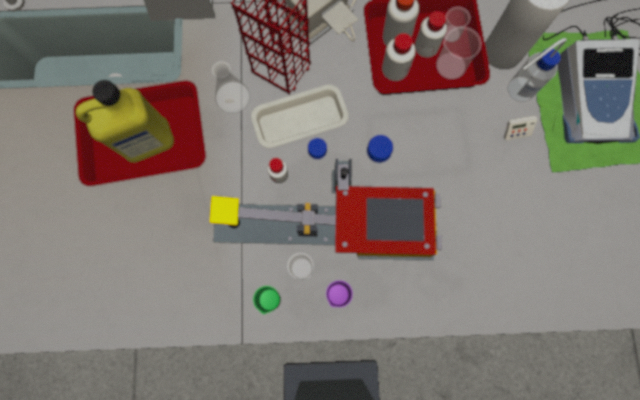

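View pics/scene0.png

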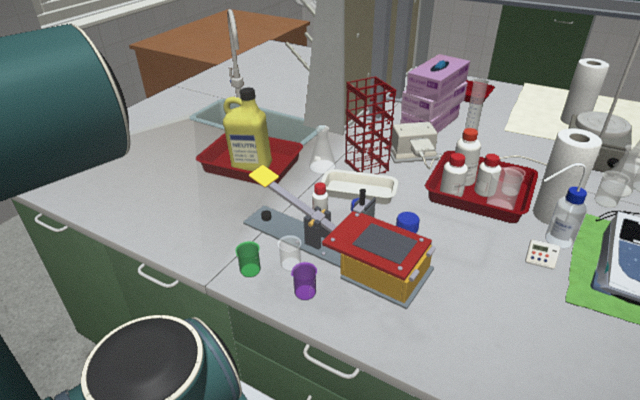

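The top view shows the stud near (row 172, col 343), the pad near (210, 225), and the flap at cols 335–435. The meant cap is the smaller blue one at (148, 317), and the larger one at (148, 380) is the look-alike. The beaker is the clear one at (266, 300), since the others are green and purple. Next I'll refine the unit's pose by colour.

Run:
```python
from h import *
S={c:snapshot(c) for c in("top","scene")}
def blob(c,lo,hi,roi):
    hsv=cv2.cvtColor(S[c]["color"],cv2.COLOR_RGB2HSV); m=cv2.inRange(hsv,lo,hi); k=np.zeros_like(m); a,b,d,e=roi; k[a:b,d:e]=255; return m&k
s=S["top"]
hsv=cv2.cvtColor(s["color"],cv2.COLOR_RGB2HSV)
m=blob("top",(0,150,90),(8,255,255),(180,265,325,450))|blob("top",(172,150,90),(180,255,255),(180,265,325,450))
q=np.argwhere(m).astype(float); W=np.array([on_plane(s,p,90)[:2] for p in q],np.float32)
rc=cv2.minAreaRect(W); print("flap",rc,np.round(cv2.boxPoints(rc)))
P=[]
for c,roi in(("top",(185,235,200,245)),("scene",(160,192,245,285))):
    mm=blob(c,(22,120,120),(35,255,255),roi); q=np.argwhere(mm); g=q.mean(0); print(c,"pad",g,len(q),np.round(on_plane(S[c],g,150)))
    P.append((c,g))
def tri(a,b):
    Ms=[cam(S[c])[0]@np.c_[cam(S[c])[1],cam(S[c])[2]] for c in("top","scene")]
    X=cv2.triangulatePoints(Ms[0],Ms[1],np.array(a[::-1],float),np.array(b[::-1],float)); return (X[:3]/X[3]).ravel()
print("pad tri",tri(P[0][1],P[1][1]))
o=np.array([557,46.]);
for yaw in(-1.57,-1.60,-1.54):
  R=np.array([[np.cos(yaw),-np.sin(yaw)],[np.sin(yaw),np.cos(yaw)]]); print(yaw,"stud0",o+R@[75,84],"pad",o+R@[-163,0])
a=cv2.resize(S["top"]["color"][140:270,205:450],(800,425),interpolation=cv2.INTER_CUBIC)
cv2.imwrite("pics/c1.png",a[:,:,::-1])
```

```text
flap ((544.2107543945312, -118.9612808227539), (208.30239868164062, 141.36276245117188), 86.52881622314453) [[ 467. -219.]
 [ 608. -227.]
 [ 621.  -19.]
 [ 480.  -11.]]
top pad [210.18494898 223.70153061] 784 [565. 209. 150.]
scene pad [173.12605042 261.57563025] 476 [572. 220. 150.]
pad tri [561.59508031 208.32245423 160.06385734]
-1.57 stud0 [641.05969787 -28.93308478] pad [556.87019875 208.99994832]
-1.6 stud0 [638.77421848 -31.4207801 ] pad [561.75952214 208.9304973 ]
-1.54 stud0 [643.2695292  -26.37795473] pad [551.98099217 208.92271039]
```

View pics/c1.png

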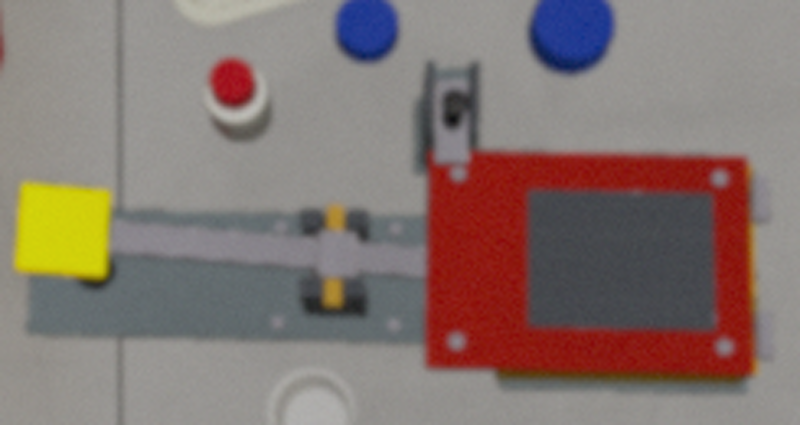

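Fit: unit yaw is about -1.62, pin about (553, 45), stud about (636, -33), and the pad is about (562, 208) at rest. I'll go in above the flap, just inside the stud, with the fingers shut.

```bash
python3 -m jog '[{"dx":0.2,"dy":-0.3,"dz":0.03,"rz":6,"gripper":0},{"dx":0.425,"dy":-0.685,"dz":0.03,"rz":12,"gripper":0},{"dx":0.425,"dy":-0.685,"dz":0.03,"rz":12,"gripper":0},{"dx":0.425,"dy":-0.685,"dz":0.03,"rz":12,"gripper":0},{"dx":0.425,"dy":-0.685,"dz":0.03,"rz":12,"gripper":0},{"dx":0.425,"dy":-0.685,"dz":0.03,"rz":12,"gripper":0},{"dx":0.425,"dy":-0.685,"dz":0.03,"rz":12,"gripper":0},{"dx":0.425,"dy":-0.685,"dz":0.03,"rz":12,"gripper":0},{"dx":0.425,"dy":-0.685,"dz":0.03,"rz":12,"gripper":0},{"dx":0.425,"dy":-0.685,"dz":0.03,"rz":12,"gripper":0}]'
```

```text
schema error: expected keys dx, dy, dz, rx, ry, rz, gripper
```

```bash
python3 -m jog '[{"dx":0.2,"dy":-0.3,"dz":0.03,"rx":0,"ry":0,"rz":6,"gripper":0},{"dx":0.425,"dy":-0.685,"dz":0.03,"rx":0,"ry":0,"rz":12,"gripper":0},{"dx":0.425,"dy":-0.685,"dz":0.03,"rx":0,"ry":0,"rz":12,"gripper":0},{"dx":0.425,"dy":-0.685,"dz":0.03,"rx":0,"ry":0,"rz":12,"gripper":0},{"dx":0.425,"dy":-0.685,"dz":0.03,"rx":0,"ry":0,"rz":12,"gripper":0},{"dx":0.425,"dy":-0.685,"dz":0.03,"rx":0,"ry":0,"rz":12,"gripper":0},{"dx":0.425,"dy":-0.685,"dz":0.03,"rx":0,"ry":0,"rz":12,"gripper":0},{"dx":0.425,"dy":-0.685,"dz":0.03,"rx":0,"ry":0,"rz":12,"gripper":0},{"dx":0.425,"dy":-0.685,"dz":0.03,"rx":0,"ry":0,"rz":12,"gripper":0},{"dx":0.425,"dy":-0.685,"dz":0.03,"rx":0,"ry":0,"rz":12,"gripper":0}]'
```

```text
t: 1.83
eef_pos: [395.9, 296.6, 235.5]
orientation: [3.141, 0.001, 3.089]
wrist_force: [0.5, 0.7, -0.4]
opening: 31.2
gripper_force: 0.0
```

```bash
python3 -m jog '[{"dx":0.2,"dy":-0.325,"dz":-0.03,"rx":0,"ry":0,"rz":0,"gripper":0},{"dx":0.2,"dy":-0.325,"dz":-0.03,"rx":0,"ry":0,"rz":0,"gripper":0},{"dx":0.2,"dy":-0.325,"dz":-0.03,"rx":0,"ry":0,"rz":0,"gripper":0},{"dx":0.2,"dy":-0.325,"dz":-0.03,"rx":0,"ry":0,"rz":0,"gripper":0},{"dx":0.2,"dy":-0.325,"dz":-0.03,"rx":0,"ry":0,"rz":0,"gripper":0},{"dx":0.2,"dy":-0.325,"dz":-0.03,"rx":0,"ry":0,"rz":0,"gripper":0},{"dx":0.2,"dy":-0.325,"dz":-0.03,"rx":0,"ry":0,"rz":0,"gripper":0},{"dx":0.2,"dy":-0.325,"dz":-0.03,"rx":0,"ry":0,"rz":0,"gripper":0},{"dx":0.2,"dy":-0.325,"dz":-0.03,"rx":0,"ry":0,"rz":0,"gripper":0},{"dx":0.2,"dy":-0.325,"dz":-0.03,"rx":0,"ry":0,"rz":0,"gripper":0}]'
```

```text
t: 2.67
eef_pos: [597.1, -31.2, 203.9]
orientation: [-3.141, -0.001, 3.085]
wrist_force: [0.4, 0.6, -0.4]
opening: 0.4
gripper_force: 0.0
```

```bash
python3 -m jog '[{"dx":0,"dy":0,"dz":0,"rx":0,"ry":0,"rz":0,"gripper":0},{"dx":0,"dy":0,"dz":0,"rx":0,"ry":0,"rz":0,"gripper":0},{"dx":0,"dy":0,"dz":0,"rx":0,"ry":0,"rz":0,"gripper":0}]'
```

```text
t: 2.92
eef_pos: [595.0, -25.6, 205.4]
orientation: [3.141, 0.0, 3.089]
wrist_force: [0.2, -0.6, 0.7]
opening: 0.2
gripper_force: 0.0
```

```bash
python3 -m jog '[{"dx":0.005,"dy":-0.007,"dz":-0.03,"rx":0,"ry":0,"rz":0,"gripper":0},{"dx":0.005,"dy":-0.007,"dz":-0.06,"rx":0,"ry":0,"rz":0,"gripper":0},{"dx":0.005,"dy":-0.007,"dz":-0.08,"rx":0,"ry":0,"rz":0,"gripper":0},{"dx":0.005,"dy":-0.007,"dz":-0.087,"rx":0,"ry":0,"rz":0,"gripper":0},{"dx":0.005,"dy":-0.007,"dz":-0.087,"rx":0,"ry":0,"rz":0,"gripper":0},{"dx":0.005,"dy":-0.007,"dz":-0.087,"rx":0,"ry":0,"rz":0,"gripper":0}]'
python3 - <<'E'
from h import *
a=[]
for c,(y,x) in(("top",(130,305)),("scene",(160,320))):
    s=snapshot(c); a.append(cv2.resize(s["color"][y:y+80,x:x+80],(400,400),interpolation=cv2.INTER_CUBIC))
    for d in landmark_of("catch_stud",c)[:2]: print(c,d["p"],d["position"],on_plane(s,d["position"],145))
cv2.imwrite("pics/c2.png",np.hstack(a)[:,:,::-1])
E
```

```text
t: 3.42
eef_pos: [600.6, -32.8, 119.5]
orientation: [3.142, 0.001, 3.089]
wrist_force: [-0.4, 1.3, 0.9]
opening: 0.6
gripper_force: 0.0
scene 0.58 [191.3, 358.3] [627.92945584 -27.62071197 145.        ]
scene 0.27 [224.7, 337.9] [491.26506485 -45.99789816 145.        ]
```

View pics/c2.png

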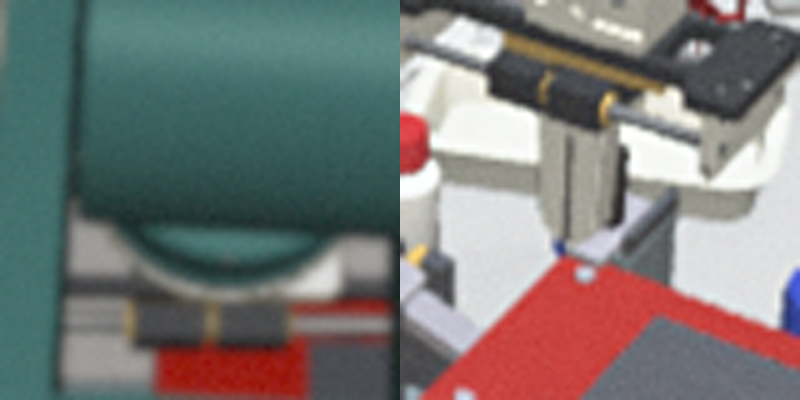

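Run:
```python
from h import *
s=snapshot("scene")
f=lambda P:(np.array(proj(s,P))-[160,320])*5
for n,P in dict(stud=(636,-33,145),studR=(636,-41,145),studbase=(636,-33,105),tipR=(593,-50,120),tipRf=(608,-50,120),tipL=(593,-15,120)).items(): print(n,np.round(f(P)))
```

```text
stud [151. 209.]
studR [156. 224.]
studbase [217. 206.]
tipR [249. 199.]
tipRf [233. 213.]
tipL [228. 134.]
```

The stud shows right behind the fingers, with its right edge near crop (185, 625), which matches the prediction. Pushing outward now.

```bash
python3 -m jog '[{"dx":0.01,"dy":-0.0005,"dz":-0.004,"rx":0,"ry":0,"rz":0,"gripper":0},{"dx":0.015,"dy":-0.001,"dz":-0.004,"rx":0,"ry":0,"rz":0,"gripper":0},{"dx":0.019,"dy":-0.001,"dz":-0.004,"rx":0,"ry":0,"rz":0,"gripper":0},{"dx":0.022,"dy":-0.001,"dz":-0.004,"rx":0,"ry":0,"rz":0,"gripper":0},{"dx":0.025,"dy":-0.001,"dz":-0.004,"rx":0,"ry":0,"rz":0,"gripper":0},{"dx":0.028,"dy":-0.0015,"dz":-0.004,"rx":0,"ry":0,"rz":0,"gripper":0},{"dx":0.031,"dy":-0.0015,"dz":-0.004,"rx":0,"ry":0,"rz":0,"gripper":0},{"dx":0.034,"dy":-0.0015,"dz":-0.004,"rx":0,"ry":0,"rz":0,"gripper":0},{"dx":0.037,"dy":-0.002,"dz":-0.004,"rx":0,"ry":0,"rz":0,"gripper":0},{"dx":0.04,"dy":-0.002,"dz":-0.004,"rx":0,"ry":0,"rz":0,"gripper":0}]'
```

```text
t: 4.5
eef_pos: [640.6, -35.5, 114.0]
orientation: [3.142, -0.0, 3.088]
wrist_force: [-2.3, -0.4, -1.5]
opening: 0.3
gripper_force: 1.1
```

```bash
python3 -m jog '[{"dx":0.001,"dy":0,"dz":0,"rx":0,"ry":0,"rz":0,"gripper":0},{"dx":0.002,"dy":0,"dz":0,"rx":0,"ry":0,"rz":0,"gripper":0},{"dx":0.003,"dy":0,"dz":0,"rx":0,"ry":0,"rz":0,"gripper":0},{"dx":0.004,"dy":0,"dz":0,"rx":0,"ry":0,"rz":0,"gripper":0}]'
```

```text
t: 4.83
eef_pos: [644.4, -35.6, 114.1]
orientation: [-3.142, -0.0, 3.088]
wrist_force: [-2.3, -0.3, -1.1]
opening: 1.0
gripper_force: 1.0
```

Contact holds at about 2 N, which is the slide's friction. Continuing to the stop.

```bash
python3 -m jog '[{"dx":0.001,"dy":0,"dz":0,"rx":0,"ry":0,"rz":0,"gripper":0},{"dx":0.002,"dy":0,"dz":0,"rx":0,"ry":0,"rz":0,"gripper":0},{"dx":0.003,"dy":0,"dz":0,"rx":0,"ry":0,"rz":0,"gripper":0},{"dx":0.004,"dy":0,"dz":0,"rx":0,"ry":0,"rz":0,"gripper":0}]'
```

```text
t: 5.17
eef_pos: [648.5, -35.6, 114.2]
orientation: [-3.142, 0.0, 3.088]
wrist_force: [-2.3, -0.7, -0.7]
opening: 0.5
gripper_force: 1.0
```

```bash
python3 -m jog '[{"dx":0.001,"dy":0,"dz":0,"rx":0,"ry":0,"rz":0,"gripper":0},{"dx":0.002,"dy":0,"dz":0,"rx":0,"ry":0,"rz":0,"gripper":0},{"dx":0.003,"dy":0,"dz":0,"rx":0,"ry":0,"rz":0,"gripper":0}]'
```

```text
t: 5.42
eef_pos: [650.7, -35.6, 114.0]
orientation: [-3.141, -0.002, 3.088]
wrist_force: [-14.8, -0.6, 4.5]
opening: 0.6
gripper_force: 7.6
```

The stop is felt (15 N at x = 650.7). Backing off, lifting, and turning so that the fingers lie across the lever.

```bash
python3 -m jog '[{"dx":-0.015,"dy":0,"dz":0,"rx":0,"ry":0,"rz":0,"gripper":0},{"dx":-0.015,"dy":0,"dz":0.04,"rx":0,"ry":0,"rz":0,"gripper":0},{"dx":-0.015,"dy":0,"dz":0.08,"rx":0,"ry":0,"rz":0,"gripper":0},{"dx":-0.02,"dy":0.02,"dz":0.09,"rx":0,"ry":0,"rz":-7,"gripper":0},{"dx":-0.03,"dy":0.05,"dz":0.09,"rx":0,"ry":0,"rz":-14,"gripper":0},{"dx":-0.04,"dy":0.08,"dz":0.09,"rx":0,"ry":0,"rz":-21,"gripper":0},{"dx":-0.05,"dy":0.11,"dz":0.09,"rx":0,"ry":0,"rz":-28,"gripper":0},{"dx":-0.06,"dy":0.14,"dz":0.09,"rx":0,"ry":0,"rz":-35,"gripper":0},{"dx":-0.07,"dy":0.17,"dz":0.09,"rx":0,"ry":0,"rz":-42,"gripper":0},{"dx":-0.08,"dy":0.2,"dz":0.09,"rx":0,"ry":0,"rz":-49,"gripper":0}]'
```

```text
t: 6.25
eef_pos: [571.0, 166.0, 204.6]
orientation: [3.14, 0.0, 2.227]
wrist_force: [1.1, 0.7, 0.5]
opening: 0.6
gripper_force: 0.0
```

```bash
python3 -m jog '[{"dx":-0.004,"dy":0.02,"dz":0,"rx":0,"ry":0,"rz":-7,"gripper":0},{"dx":-0.008,"dy":0.04,"dz":0,"rx":0,"ry":0,"rz":-14,"gripper":0},{"dx":-0.01,"dy":0.045,"dz":0,"rx":0,"ry":0,"rz":-21,"gripper":0},{"dx":-0.01,"dy":0.045,"dz":0,"rx":0,"ry":0,"rz":-28,"gripper":0},{"dx":-0.01,"dy":0.045,"dz":0,"rx":0,"ry":0,"rz":-35,"gripper":0},{"dx":-0.01,"dy":0.045,"dz":0,"rx":0,"ry":0,"rz":-41,"gripper":0},{"dx":-0.01,"dy":0.045,"dz":0,"rx":0,"ry":0,"rz":-41,"gripper":0},{"dx":-0.01,"dy":0.045,"dz":0,"rx":0,"ry":0,"rz":-41,"gripper":0}]'
python3 - <<'E'
from h import *
print(np.round(r.get_state()["joint_positions"],2))
s=snapshot("scene"); cv2.imwrite("pics/c3.png",cv2.resize(s["color"][100:280,200:440],(800,600),interpolation=cv2.INTER_CUBIC)[:,:,::-1])
E
```

```text
t: 6.92
eef_pos: [561.6, 209.6, 204.4]
orientation: [3.141, -0.0, 1.521]
wrist_force: [1.0, 0.5, 0.3]
opening: 0.8
gripper_force: 0.0
[ 0.31 -0.04  1.63  0.    1.56  0.36]
```

View pics/c3.png

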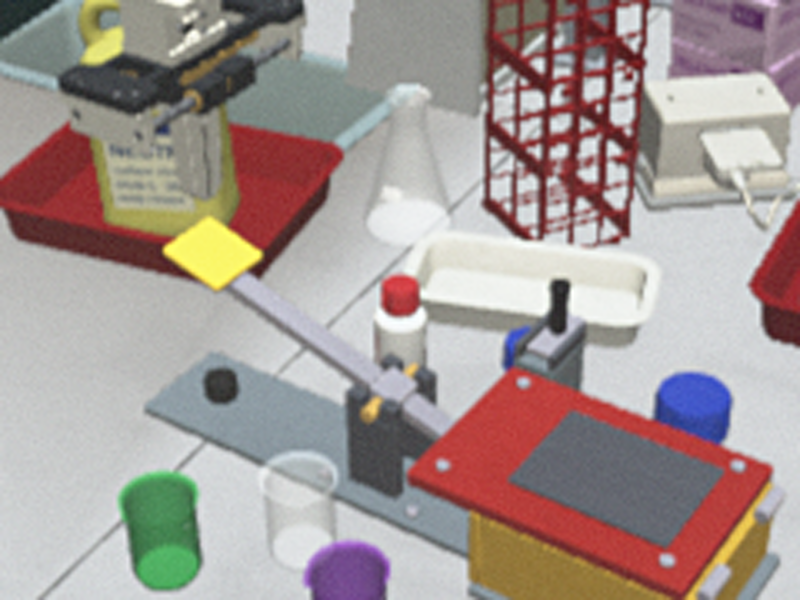

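The catch is clear of the flap (stud at 560, 300), nothing has been disturbed, and the fingertips at (200, 185) hang over the pad at (212, 250). Pressing straight down.

```bash
python3 -m jog '[{"dx":0.001,"dy":0.003,"dz":-0.02,"rx":0,"ry":0,"rz":0,"gripper":0},{"dx":0.001,"dy":0.003,"dz":-0.035,"rx":0,"ry":0,"rz":0,"gripper":0},{"dx":0.001,"dy":0.003,"dz":-0.042,"rx":0,"ry":0,"rz":0,"gripper":0},{"dx":0.001,"dy":0.003,"dz":-0.048,"rx":0,"ry":0,"rz":0,"gripper":0},{"dx":0.001,"dy":0.003,"dz":-0.053,"rx":0,"ry":0,"rz":0,"gripper":0},{"dx":0.001,"dy":0.003,"dz":-0.058,"rx":0,"ry":0,"rz":0,"gripper":0},{"dx":0.001,"dy":0.003,"dz":-0.063,"rx":0,"ry":0,"rz":0,"gripper":0},{"dx":0.001,"dy":0.003,"dz":-0.068,"rx":0,"ry":0,"rz":0,"gripper":0},{"dx":0.001,"dy":0.003,"dz":-0.073,"rx":0,"ry":0,"rz":0,"gripper":0}]'
```

```text
t: 7.72
eef_pos: [563.2, 213.4, 132.9]
orientation: [3.139, -0.002, 1.518]
wrist_force: [-0.1, 5.2, 12.0]
opening: 0.9
gripper_force: 5.1
```

```bash
python3 -m jog '[{"dx":0,"dy":0,"dz":-0.004,"rx":0,"ry":0,"rz":0,"gripper":0},{"dx":0,"dy":0,"dz":-0.008,"rx":0,"ry":0,"rz":0,"gripper":0},{"dx":0,"dy":0,"dz":-0.012,"rx":0,"ry":0,"rz":0,"gripper":0},{"dx":0,"dy":0,"dz":-0.016,"rx":0,"ry":0,"rz":0,"gripper":0},{"dx":0,"dy":0,"dz":-0.02,"rx":0,"ry":0,"rz":0,"gripper":0},{"dx":0,"dy":0,"dz":-0.024,"rx":0,"ry":0,"rz":0,"gripper":0},{"dx":0,"dy":0,"dz":-0.028,"rx":0,"ry":0,"rz":0,"gripper":0},{"dx":0,"dy":0,"dz":-0.032,"rx":0,"ry":0,"rz":0,"gripper":0}]'
```

```text
t: 8.38
eef_pos: [563.5, 213.9, 101.2]
orientation: [3.138, -0.004, 1.518]
wrist_force: [-0.3, 8.5, 12.1]
opening: 0.4
gripper_force: 6.0
```

```bash
python3 -m jog '[{"dx":0,"dy":0,"dz":-0.004,"rx":0,"ry":0,"rz":0,"gripper":0},{"dx":0,"dy":0.001,"dz":-0.008,"rx":0,"ry":0,"rz":0,"gripper":0},{"dx":0,"dy":0.001,"dz":-0.012,"rx":0,"ry":0,"rz":0,"gripper":0},{"dx":0,"dy":0.002,"dz":-0.016,"rx":0,"ry":0,"rz":0,"gripper":0},{"dx":0,"dy":0.002,"dz":-0.02,"rx":0,"ry":0,"rz":0,"gripper":0},{"dx":0,"dy":0.003,"dz":-0.024,"rx":0,"ry":0,"rz":0,"gripper":0},{"dx":0,"dy":0.003,"dz":-0.028,"rx":0,"ry":0,"rz":0,"gripper":0},{"dx":0,"dy":0.003,"dz":-0.032,"rx":0,"ry":0,"rz":0,"gripper":0},{"dx":0,"dy":0.003,"dz":-0.036,"rx":0,"ry":0,"rz":0,"gripper":0}]'
```

```text
t: 9.13
eef_pos: [563.6, 215.1, 64.8]
orientation: [3.139, 0.0, 1.518]
wrist_force: [-0.5, -5.5, 13.8]
opening: 0.3
gripper_force: 5.6
```

```bash
python3 -m jog '[{"dx":0,"dy":0,"dz":-0.002,"rx":0,"ry":0,"rz":0,"gripper":0},{"dx":0,"dy":0,"dz":-0.004,"rx":0,"ry":0,"rz":0,"gripper":0},{"dx":0,"dy":0,"dz":-0.006,"rx":0,"ry":0,"rz":0,"gripper":0},{"dx":0,"dy":0,"dz":-0.008,"rx":0,"ry":0,"rz":0,"gripper":0}]'
```

```text
t: 9.47
eef_pos: [563.6, 215.1, 56.9]
orientation: [3.139, 0.0, 1.518]
wrist_force: [-1.3, -4.4, 13.1]
opening: 0.6
gripper_force: 5.5
```

Not yet on the stop; a few more millimetres.

```bash
python3 -m jog '[{"dx":0,"dy":0,"dz":-0.001,"rx":0,"ry":0,"rz":0,"gripper":0},{"dx":0,"dy":0,"dz":-0.002,"rx":0,"ry":0,"rz":0,"gripper":0},{"dx":0,"dy":0,"dz":-0.003,"rx":0,"ry":0,"rz":0,"gripper":0}]'
```

```text
t: 9.72
eef_pos: [563.9, 215.1, 55.4]
orientation: [3.138, 0.0, 1.518]
wrist_force: [-8.4, -9.7, 34.6]
opening: 0.6
gripper_force: 15.2
```

```bash
python3 -m jog '[{"dx":0,"dy":0,"dz":0,"rx":0,"ry":0,"rz":0,"gripper":0},{"dx":0,"dy":0,"dz":0,"rx":0,"ry":0,"rz":0,"gripper":0},{"dx":0,"dy":0,"dz":0,"rx":0,"ry":0,"rz":0,"gripper":0},{"dx":0,"dy":0,"dz":0,"rx":0,"ry":0,"rz":0,"gripper":0}]'
python3 - <<'E'
from h import *
s=snapshot("scene"); cv2.imwrite("pics/c4.png",cv2.resize(s["color"][100:280,200:440],(800,600),interpolation=cv2.INTER_CUBIC)[:,:,::-1])
E
```

```text
t: 10.05
eef_pos: [563.9, 215.1, 55.5]
orientation: [3.138, -0.0, 1.518]
wrist_force: [-6.9, -8.3, 27.1]
opening: 0.2
gripper_force: 11.9
```

View pics/c4.png

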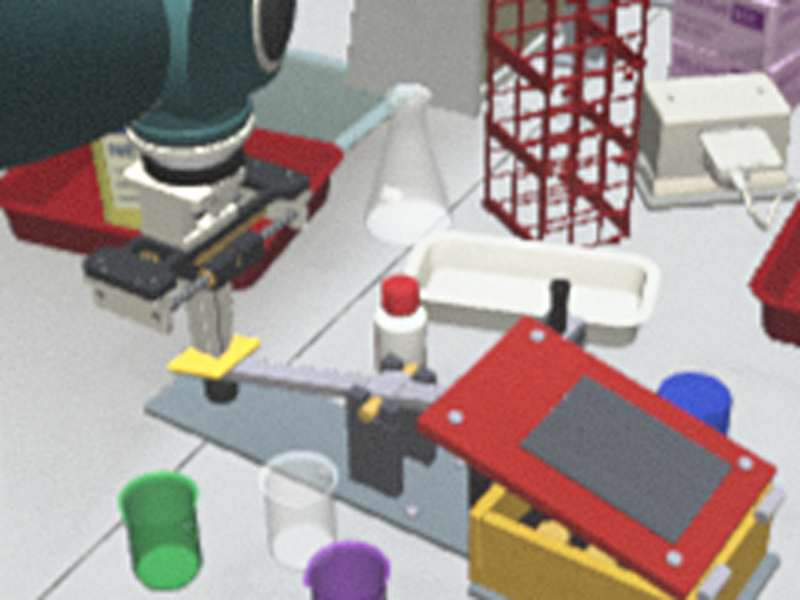

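The flap is raised (lip edge near 420–540, 320–420) and the bar is on its rubber stop at (222, 388). The pin is still in the yoke, and the bottle and beaker stand unmoved. Handing in while still pressing.

```bash
python3 -c "
from station import r
print(r.finish_job())"
```

```text
the job is handed in; nothing more can be done
None
```

The job is handed in at about 10 s: the catch was pushed outward to its stop first, then the pad was pressed onto the rubber stop and is still held at about 27 N with the flap open. The bottle and beaker stand unmoved in the last picture; the small blue cap was hidden behind the raised flap there, and the arm never went near it.

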